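# Free a specimen carrier from its keyed jig

### The job

The specimen in the jig is ready for the microscope. Fit the square key from its stand fully home in the recessed square of the jig's cam lock and turn it anticlockwise (seen from above) to its stop, so that the side jaw draws back while the toggle clamp still holds the carrier down; leave the key in the lock. Then throw the clamp's upright handle back until its arm stands up, lift the specimen carrier out and set it down gently (do not drop it), flat and specimen side up, in the shallow steel tray, without disturbing the things around.

Things in the scene. Friction and masses are not known exactly. Their poses are not given: they have to be found in the camera images.
- jig: fixed specimen jig: grey-painted base 100x266x12 mm with the carrier's nest in the middle, a toggle clamp at its +y end and a dark steel cam block at its -y end. Origin on the worktop under the nest's centre; x away from the robot at yaw 0, y towards the clamp, z up. Base spans x -50..50, y -121..145; cam block 52x48 centred at y -88, top at z 42; clamp foot 46 wide
- key: loose steel key, upright in its stand. Origin: centre of the underside of its collar (25 mm across, 6 thick). Below: shank 12 mm square, 16 long, sides along the key's x and y, then a 4 mm conical tip. Above: flat butterfly grip 50 mm long along x, 12 thick along y, 6 to 40 mm above the origin: take it across y, TCP about 30 mm above the origin. About 0.14 kg
- key_stand: fixed grey plastic block 58x90x30 mm with a 20 mm bore for the key 16 mm along +y from its centre (an empty 10 mm bore lies at -18 mm). Origin: under its centre. The shank is 20 mm deep in the bore, collar on the block's top (z = 30)
- lock_mouth (a point): centre of the mouth of the recessed square socket, in the top of the lock's rotor, 42 mm above the worktop; turns with the rotor. Socket 13.2 mm square, 22 deep, 1.5 mm lead-in chamfer, sides along this point's x and y: the key fits in any of four yaws. Fully home, the key's collar lies on the rotor and its origin is at this point within 1 mm
- cam_lock (a joint): angle of the lock rotor: 0 locked (starts between 0 and 0.2), grows anticlockwise seen from above to its stop at 1.25 rad (free). Friction about 0.06 N m; stays where it is left. The key has about 0.1 rad of play in the square
- side_jaw (a joint): travel of the side jaw: 0 closed (starts up to 0.001), about 0.0065 m drawn back. Driven by a spiral cam under the rotor, 5.2 mm per rad. Its lip hooks 3 mm over a ledge on the carrier's -y edge and keeps it down until drawn back
- clamp_pivot (a point): pivot of the clamp arm, 42 mm above the worktop; the axis runs along the jig's x
- clamp_grip (a point): point on the toggle clamp's black handle, which is 14 mm wide along the jig's x and 11 mm thick and stands upright when clamped, the point then 18 mm from clamp_pivot towards the carrier and 86 mm above it. The handle ends 20 mm beyond this point (148 mm above the worktop); the black grip begins 40 mm before it
- clamp_arm (a joint): angle of the clamp arm: 0 clamped (level, rubber foot on the carrier), 1.57 open (upright, at its stop; stays). Opens as the handle goes back along the jig's +y and down: the first 0.1 rad over dead centre needs about 5 N, then it is free. clamp_grip follows a near circle (88 mm, midway 83) about clamp_pivot until the handle is level, the point 86 mm behind and 16 above the pivot
- carrier: loose aluminium block 44 (x) x 54 (y) x 16 mm with a 6x6 mm ledge along its -y edge (y -30..30 in all); a round black specimen mount with bright centre in its top. Origin under the middle of the 60 mm; in the nest it is 16 mm above the worktop, aligned with the jig, base plate 4 mm below. Take it across x (44 mm), free for y -25..10; steel stop and low locators at its +y end. About 0.16 kg
- tray: fixed shallow dark steel tray 150 (x) x 180 (y) mm, rim 16 mm high, inner floor 2.5 mm above the worktop, wall 2.5 mm. Origin on the worktop under its centre
- spare_eyepiece: loose bystander: black microscope eyepiece standing on end, 33 mm wide, 46 mm high, origin under its centre; leave it alone
- cover_box: loose bystander: flat white box, 36x52x17 mm, origin under its centre; leave it alone
- oil_bottle: loose bystander: small brown bottle, 29 mm wide, 62 mm high, origin under its centre; leave it alone
- slide_carton: loose bystander: white card box with a blue band, 56x82x32 mm, origin under its centre; leave it alone
- ballpoint: loose bystander: pen 145 mm long, 8 mm thick, lying in front of the jig, origin under its middle; leave it alone
Things that resemble listed ones, but are neither listed nor needed, are in the scene too. Leave any purple look-alike of the key alone.

How it is judged (in metres and radians):
On the way, in this order (a step that is already met when the one before it is completed fails the run):
1. the key is fully home in the lock's square (z of key in the frame of lock_mouth below 0.004 m and horizontal distance between key and lock_mouth below 0.005 m and angle between key's own z axis and vertical below 0.1 rad), for 0.2 s.
2. the key has turned the lock free and the side jaw is back, the clamp still down (all of step 1 and value of joint cam_lock above 1.05 rad and value of joint side_jaw above 0.0045 m and value of joint clamp_arm below 0.1 rad), for 0.2 s.
3. the toggle clamp is thrown open, its arm up (value of joint clamp_arm above 1.25 rad), for 0.2 s.
4. the carrier is lifted out of the jig (z of carrier in the frame of jig above 0.05 m), for 0.1 s.
At the end, for the whole second after the job is handed in: The carrier lies released and still in the tray, flat within 0.1 rad, specimen side up, centre within 55 x 70 mm of the tray's, underside under 8 mm; clamp arm up (over 1.15 rad); lock free (over 1.0 rad), the key upright and home in it (within 4 mm) (all of step 1 and x of carrier in the frame of tray between -0.055 and 0.055 m and y of carrier in the frame of tray between -0.07 and 0.07 m and z of carrier in the frame of tray below 0.008 m and angle between carrier's own z axis and vertical below 0.1 rad and linear speed of carrier below 0.02 m/s and value of joint clamp_arm above 1.15 rad and value of joint cam_lock above 1 rad); the robot touches nothing.
It fails at once if a bystander (eyepiece, cover box, oil bottle, carton, pen) is moved more than 30 mm (distance of any of spare_eyepiece, cover_box, oil_bottle, slide_carton, ballpoint from where it was at the start of the episode above 0.03 m).
It fails at once if the carrier is let go or dropped from more than about 3 cm (contact force between the fingers and carrier below 0.02 N and height (world z) of carrier above 0.035 m and z of carrier in the frame of jig above 0.035 m).
It also fails if it takes over 72 s, if anything falls off the work surface, if the arm or the gripper's body presses on something with over 40 N, if the wrist force passes 120 N, or if a joint passes its speed limit or range.

### The arm

A 7-joint arm with a two-finger parallel gripper is mounted at the origin on a cart in front of the work surface, level with it; the furniture and walls round the work are solid. World frame = base frame: x ahead of the robot, y to its left, z up, the work surface at z = 0. Lengths are in m, angles in degrees, forces in N, time in s.
With the tool pointing down it reaches from about 0.425 to 0.875 m from the base axis. Payload 4.7 kg.
Tool frame: the origin (TCP) lies between the finger pads, 19 mm behind the fingertips; this is the grasp point; z points along the fingers, y is the line along which they close (so a half turn about z gives the same grasp; the last joint's range is limited). The gripper opens to 87 mm and grips with 3 to 60 N. Pads are 19 mm wide; open, the fingers measure 117 mm over their backs; the gripper's body (75 mm by 190 mm) begins 51 mm behind the grasp point.
Start: joints at [69.907, 18.392, -4.016, 83.108, 1.295, 78.541, -3.26], TCP at [0.232, -0.607, 0.241] pointing down, gripper open.
Joint ranges: [-163.93, 163.93], [-17.29, 119.83], [-79.2, 71.16], [3.27, 140.29], [-89.18, 269.18], [5.43, 117.66], [-154.24, 154.24]. Speed limits (degrees/s): [147.25, 147.25, 180, 180, 180, 180, 180].

### API

Orientations are given as [roll, pitch, yaw] about the fixed x, y, z axes, in that order (R = Rz(yaw) Ry(pitch) Rx(roll)).
In Python, from cell import get_obs, eyes, env gives the robot as it stands.
- The arm moves only by the tool servo_tool, never from a script. Its argument "series" is a list that holds one entry, the list of rows, each a list of 7 numbers: the shift along the tool's x, y, z in units of 300 mm (1.0 is 300 mm), then the turn, a rotation vector about the tool's x, y, z in units of pi rad (1.0 is pi rad), then the opening, from 0 (shut) to 1 (fully open). In form: [[[tx, ty, tz, wx, wy, wz, gripper], ...]]. A call has 1 to 12 rows; each row is the pose to reach, as a shift and turn from the pose commanded when the call began, along the tool's axes at that moment, turning the shorter way round; what a row does not reach only later rows make up. A row lasts 1/12 s, in which the tool goes at most 41.7 mm and 7.16 degrees, less where a joint would pass 70% of its speed; a pose out of reach is approached as far as the arm can. A call with a number of a shift or a turn outside -1 to 1 is refused whole. A call with a gripper value outside its range is refused whole. The fingers move at their own pace and stop on an object; "grip_force" is the grip in N (left out, the last holds). Time passes only in rows, so rows that repeat a pose let the fingers close. It gives the time, the measured TCP pose, the force, the opening and the grip force at its end, in the units of the state.
- get_obs(): the state, without advancing time (a new reading comes with each control period).
- eyes.read_camera(name): name is "scene" or "top" or "wrist"; returns a dict with "frame" (400x640x3 uint8, red, green, blue), "depth" (400x640 float32, m along the optical axis (not along the pixel's ray), 0 where there is no reading), "fx", "fy", "cx", "cy" (pixels), "distortion" ([k1, k2, p1, p2, k3] as OpenCV has them; the pictures are not rectified), "origin" and "rotation" of the camera in the world; the wrist camera has in their place "mount" (4x4, takes a point from camera to tool coordinates, whose origin is the TCP and whose axes are the flange's). Camera axes: x right, y down, z forward; pixel columns grow to the right and rows downward; lengths in m; the calibration is good to about 2 mm. A picture is of the moment at which its call begins: read the wrist's pose just before it.
- env.sign_off(): hands the job in; it is judged then, once.
The state is a dict: "time_s": time; "qpos": joint angles; "joint_velocities": joint speeds; "effort": joint torques, N m; "tool_pos": TCP position; "tool_rot": TCP orientation; "force": force on the tool from outside, world axes, zero at the start; "wrist_torque": the same for the moment, N m; "grip_width": finger opening in m; "grasp_force": force on a finger pad.
Only numpy, scipy, OpenCV 4.12 (cv2) and the standard library are available. Lean on these libraries where they do the work, as an engineer would, in place of code of your own. Each camera call takes 0.05 s, during which the arm holds its last target. There are 200 camera calls.

## Working session

There is one attempt and no reset: what is moved stays moved. The work goes in short steps, Python scripts to look and compute and a tool call to move; the robot and the scene stay as the last step left them, time stands still between calls to the robot, and variables do not carry over. Pictures are saved under pics/ and viewed, at most 10 in all, crops included, and the job is handed in when it is done.

Besides the shell and the picture viewer there is one more tool, called as name(argument=value, ...) on one line, values as JSON. servo_tool: Moves the arm, as the interface text tells. Shifts and turns lie within -1 to 1; 1 stands for 300 mm of shift or pi rad of turn. Its arguments: {"type":"object","properties":{"series":{"type":"array"},"grip_force":{"type":"number"}},"required":["series"]}

```bash
ls; mkdir -p pics; cat > h.py <<'E'
import numpy as np, cv2
from cell import get_obs, eyes, env
from scipy.spatial.transform import Rotation as R
def cam(n):
    o=get_obs(); c=eyes.read_camera(n)
    K=np.array([[c['fx'],0,c['cx']],[0,c['fy'],c['cy']],[0,0,1.]]); D=np.array(c['distortion'],float)
    if n=='wrist':
        T=np.eye(4); T[:3,:3]=toolR(o); T[:3,3]=o['tool_pos']
        M=T@np.array(c['mount']); Rw,t=M[:3,:3],M[:3,3]
    else: Rw,t=np.array(c['rotation']),np.array(c['origin'])
    return dict(img=c['frame'][:,:,::-1].copy(),depth=c['depth'],K=K,D=D,R=Rw,t=t)
def toolR(o):
    r=np.array(o['tool_rot'],float)
    return R.from_euler('xyz',r,degrees=True).as_matrix()
def ray(c,uv):
    p=cv2.undistortPoints(np.array(uv,float).reshape(-1,1,2),c['K'],c['D']).reshape(-1,2)
    return np.c_[p,np.ones(len(p))]@c['R'].T
def plane(c,uv,z):
    d=ray(c,uv); return c['t']+d*((z-c['t'][2])/d[:,2])[:,None]
def pts(c):  # world point map from depth
    h,w=c['depth'].shape; g=np.stack(np.meshgrid(np.arange(w),np.arange(h)),-1).reshape(-1,2)
    return (c['t']+ray(c,g)*c['depth'].reshape(-1,1)).reshape(h,w,3)
def proj(c,P):
    P=(np.array(P,float).reshape(-1,3)-c['t'])@c['R']
    return cv2.projectPoints(P,np.zeros(3),np.zeros(3),c['K'],c['D'])[0].reshape(-1,2)
E
python3 - <<'E'
from h import *
o=get_obs(); print(o)
for n in('scene','top'):
    c=cam(n); cv2.imwrite(f'pics/{n}0.png',c['img']); print(n,c['t'],c['R'].round(2).tolist(),c['K'][0,0])
E
```

```text
pics
{'time_s': 0.0, 'qpos': array([69.90748729, 18.44019746, -4.01757688, 83.1758689 ,  1.29603823,
       78.54362782, -3.26019512]), 'joint_velocities': array([-0.0677663 , -0.02603314, -0.01306617,  0.06334216, -0.08668413,
       -0.01436526, -0.04214959]), 'effort': array([-2.88895499e-04, -4.91295254e+01, -4.04369496e-01, -3.12530100e+01,
       -6.40480220e-02,  4.38670255e-02,  2.12813875e-04]), 'tool_pos': array([ 0.23165733, -0.60673532,  0.24014044]), 'tool_rot': array([-1.79885623e+02,  6.32829761e-03,  2.09042433e+01]), 'force': array([-0.36018941, -0.18691451, -0.01219838]), 'wrist_torque': array([0.03197442, 0.01117157, 0.01694801]), 'grasp_force': 0.0, 'grip_width': 0.0870637286991091}
scene [-0.19471256  0.27203435  0.97436209] [-137.89, 0.66, -106.97] 452.6368174958718
top [0.43604234 0.06586031 1.62537127] [-175.0, -0.61, -89.03] 456.6177799436429
```

```bash
sed -i "s/Rw,t=np.array(c\['rotation'\]),np.array(c\['origin'\])/Rw,t=R.from_euler('xyz',c['rotation'],degrees=True).as_matrix(),np.array(c['origin'])/" h.py
python3 - <<'E'
from h import *
c=cam('top'); P=pts(c); print(c['R'].round(2)); print(P[200,320],P[100,100]); print(eyes.read_camera('wrist')['mount'])
E
```

```text
[[ 0.02 -1.    0.09]
 [-1.   -0.02 -0.01]
 [ 0.01 -0.09 -1.  ]]
[ 0.58726748  0.03700993 -0.00504999] [0.77115001 0.58850899 0.55716686]
[[ 8.53163798e-04 -9.57290794e-01 -2.89125591e-01  7.87992921e-02]
 [ 9.99999633e-01  8.39970932e-04  1.69708407e-04 -2.39591441e-04]
 [ 8.03967967e-05 -2.89125630e-01  9.57291159e-01 -1.43595667e-01]
 [ 0.00000000e+00  0.00000000e+00  0.00000000e+00  1.00000000e+00]]
```

View pics/scene0.png

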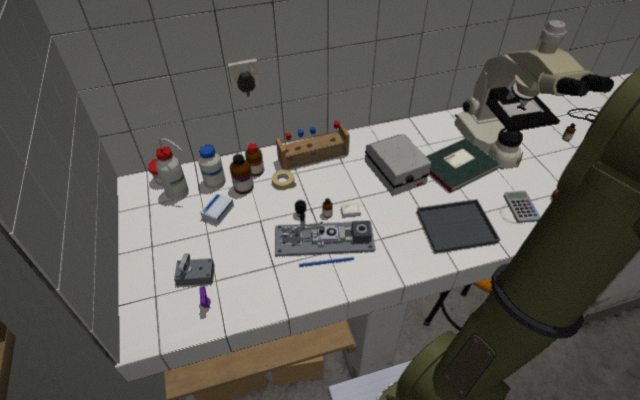

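View pics/top0.png

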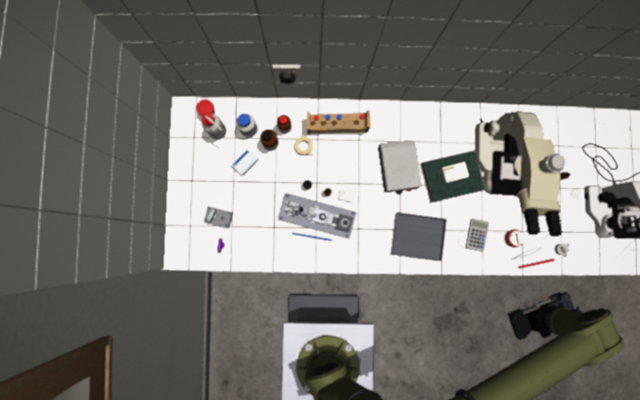

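Candidates for the key: grey key in grey stand (scene 185,266 / top 212,214), purple look-alike (scene 204,297 / top 220,245). The grey one fits. Jig is at top (317,215), tray at top (418,237), with eyepiece (306,185), bottle (327,191), cover box (345,195), pen (311,237) and carton (245,162).

```bash
python3 - <<'E'
from h import *
c=cam('top'); s=cam('scene')
a=cv2.resize(c['img'][180:260,190:270],(400,400),interpolation=cv2.INTER_CUBIC)
b=cv2.resize(c['img'][180:260,270:350+10][:, :80],(400,400),interpolation=cv2.INTER_CUBIC)
d=np.hstack([a,b])
e=cv2.resize(s['img'][240:310,165:265],(286,200),interpolation=cv2.INTER_CUBIC); f=cv2.resize(s['img'][195:262,265:385],(358,200),interpolation=cv2.INTER_CUBIC)
z=np.zeros((200,800,3),np.uint8); z[:,:286]=e; z[:,300:658]=f
cv2.imwrite('pics/crop1.png',np.vstack([d,z]))
P=pts(c)
# tray rect, table z
print('table',P[260,380],P[170,350])
g=c['img'].max(2)
for nm,(x0,y0,x1,y1),lo,hi,zz in [('tray',(385,205,452,265),0,130,.016),('jig',(274,190,360,240),0,180,.012)]:
    m=np.zeros(g.shape,np.uint8); r=(slice(y0,y1),slice(x0,x1)); m[r]=((g[r]<hi)*255)
    m=cv2.morphologyEx(m,cv2.MORPH_OPEN,np.ones((5,5)))
    k=max(cv2.findContours(m,0,1)[0],key=cv2.contourArea)
    q=plane(c,k.reshape(-1,2),zz)[:,:2]
    rc=cv2.minAreaRect((q*1000).astype(np.float32)); print(nm,rc)
E
```

```text
table [ 0.37652186 -0.18024828 -0.00558371] [ 0.69709538 -0.06914696  0.00084426]
tray ((462.8719482421875, -313.4421081542969), (180.12985229492188, 147.908447265625), 83.64485168457031)
jig ((529.4317626953125, 49.104576110839844), (261.6240234375, 100.8046875), 76.33934020996094)
```

View pics/crop1.png

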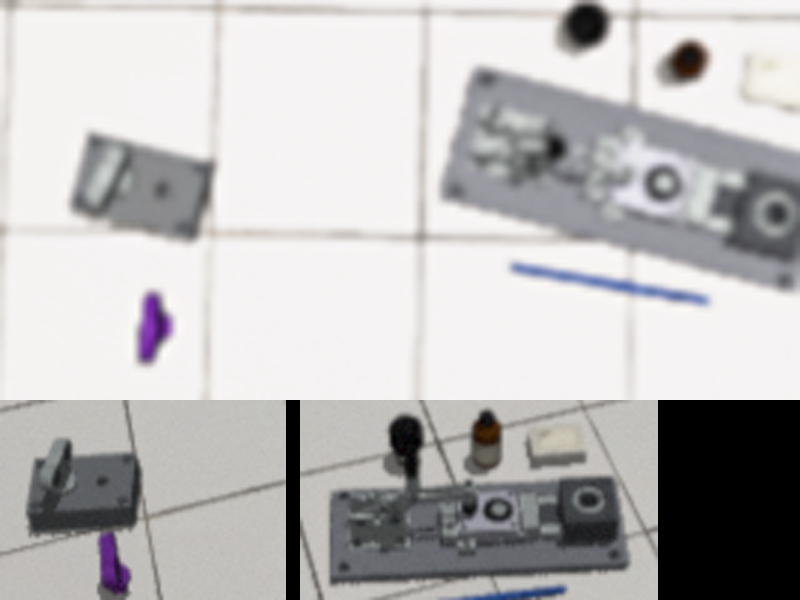

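The crop confirms it: a bare steel key with its butterfly grip in the stand's left bore (crop 105,170). The purple one lies loose at (155,325). In the jig the clamp is at the +y (left) end and the cam lock at crop (775,212).

servo_tool(series=[[[0.457,-0.539,0,0,0,0,1],[0.457,-0.539,0,0,0,0,1],[0.457,-0.539,0,0,0,0,1],[0.457,-0.539,0,0,0,0,1],[0.457,-0.539,0,0,0,0,1],[0.967,-0.733,0,0,0,0,1],[0.967,-0.733,0,0,0,0,1],[0.967,-0.733,0,0,0,0,1],[0.967,-0.733,0,0,0,0,1],[0.967,-0.733,0,0,0,0,1],[0.967,-0.733,0,0,0,0,1]]])

```text
time_s: 1.22
tool_pos: [0.4264, -0.2958, 0.2414]
tool_rot: [180.0, -0.0, 21.3]
force: [-1.1, -0.9, -0.3]
grip_width: 0.087
grasp_force: 0.0
```

```bash
cat >> h.py <<'E'
def go(*wps):
    """wps: (x,y,z,yaw deg) -> normalized rows from current pose, tool pointing down"""
    o=get_obs(); Rc=toolR(o); p=np.array(o['tool_pos']); print('at',p.round(4),np.round(o['tool_rot'],2),o['time_s'])
    for x,y,z,yaw in wps:
        d=Rc.T@(np.array([x,y,z])-p); w=R.from_matrix(Rc.T@R.from_euler('xyz',[180,0,yaw],degrees=True).as_matrix()).as_rotvec()
        print((d/.3).round(4).tolist()+(w/np.pi).round(4).tolist(),'rows',round(np.linalg.norm(d)/.0417,1),round(np.degrees(np.linalg.norm(w))/7.16,1))
E
python3 - <<'E'
from h import *
c=cam('top'); g=c['img'].max(2)
m=np.zeros(g.shape,np.uint8); r=(slice(200,232),slice(198,238)); m[r]=(g[r]<190)*255
k=max(cv2.findContours(m,0,1)[0],key=cv2.contourArea); rc=cv2.minAreaRect((plane(c,k.reshape(-1,2),.03)[:,:2]*1000).astype(np.float32)); print(rc)
print(plane(c,[[211.5,214.5]],.065))
go((.50,.12,.3,-14),(.50,.30,.25,-14))
E
```

```text
((515.821533203125, 393.2686462402344), (95.3000259399414, 60.429080963134766), 77.73584747314453)
[[0.5242309  0.40952752 0.065     ]]
at [ 0.4247 -0.2979  0.2412] [1.7998e+02 4.0000e-02 2.1030e+01] 1.2667
[0.7341, -1.21, -0.1968, 0.0002, 0.0002, 0.1946] rows 10.3 4.9
[0.9495, -1.7701, -0.0304, 0.0002, 0.0002, 0.1946] rows 14.5 4.9
```

servo_tool(series=[[[0.45,-0.892,-0.1,0,0,0.19,1],[0.45,-0.892,-0.1,0,0,0.19,1],[0.45,-0.892,-0.1,0,0,0.19,1],[0.45,-0.892,-0.1,0,0,0.19,1],[0.45,-0.892,-0.1,0,0,0.19,1],[0.45,-0.892,-0.1,0,0,0.19,1],[0.45,-0.892,-0.1,0,0,0.19,1],[0.45,-0.892,-0.1,0,0,0.19,1],[0.45,-0.892,-0.1,0,0,0.19,1]]])

```text
time_s: 2.02
tool_pos: [0.4554, 0.0036, 0.2722]
tool_rot: [-180.0, -0.1, -13.0]
force: [0.3, -0.0, 0.6]
grip_width: 0.087
grasp_force: 0.0
```

```bash
python3 - <<'E'
from h import *
go((.48,.25,.25,-14),(.48,.39,.25,-14))
c=cam('wrist'); cv2.imwrite('pics/w1.png',c['img'])
E
```

```text
at [0.4554 0.0036 0.2722] [-1.7996e+02 -1.1000e-01 -1.2990e+01] 2.0167
[-0.1047, -0.8188, 0.0745, -0.0002, -0.0006, 0.0056] rows 6.0 0.1
[-0.2096, -1.2735, 0.0746, -0.0002, -0.0006, 0.0056] rows 9.3 0.1
```

View pics/w1.png

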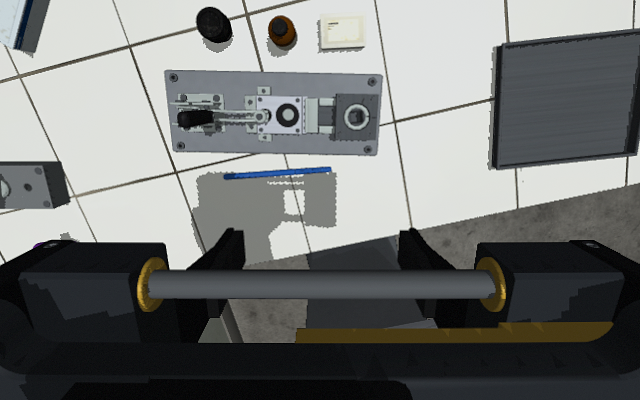

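The wrist view shows the jig with screw heads at about (173,77),(373,80),(369,150),(180,146), the rotor socket at (356,117), the carrier's specimen at (287,115), the handle top at (195,118), the tray on the right and the stand's edge at the left.

servo_tool(series=[[[-0.225,-0.974,0.2,0,0,0,1],[-0.225,-0.974,0.2,0,0,0,1],[-0.225,-0.974,0.2,0,0,0,1],[-0.225,-0.974,0.2,0,0,0,1],[-0.225,-0.974,0.2,0,0,0,1],[-0.225,-0.974,0.2,0,0,0,1],[-0.225,-0.974,0.2,0,0,0,1],[-0.225,-0.974,0.2,0,0,0,1],[-0.225,-0.974,0.2,0,0,0,1]]])

```text
time_s: 2.82
tool_pos: [0.4562, 0.301, 0.2096]
tool_rot: [-180.0, 0.2, -13.1]
force: [-0.6, 0.2, 0.4]
grip_width: 0.0871
grasp_force: 0.0
```

servo_tool(series=[[[-0.075,-0.325,0,0,0,0,1],[-0.075,-0.325,0,0,0,0,1],[-0.075,-0.325,0,0,0,0,1],[-0.075,-0.325,0,0,0,0,1]]])

```text
time_s: 3.15
tool_pos: [0.46, 0.3967, 0.2101]
tool_rot: [179.9, -0.0, -13.6]
force: [0.6, 1.1, -0.7]
grip_width: 0.087
grasp_force: 0.0
```

```bash
python3 - <<'E'
from h import *
c=cam('wrist'); cv2.imwrite('pics/w2.png',c['img'])
P=pts(c); 
print(proj(c,[[.524,.4095,.07]]))
sel=(P[...,2]>.055)&(P[...,2]<.09)&(np.hypot(P[...,0]-.524,P[...,1]-.41)<.06)&(c['depth']>0)
q=P[sel]; print(len(q),q.mean(0),q.max(0))
rc=cv2.minAreaRect((q[:,:2]*1000).astype(np.float32)); print(rc)
E
```

```text
[[289.13010163 122.15969058]]
779 [0.52150557 0.41034488 0.06757557] [0.54419155 0.4263772  0.07142887]
((520.256103515625, 411.3275146484375), (12.528858184814453, 49.33757781982422), 64.49324798583984)
```

View pics/w2.png

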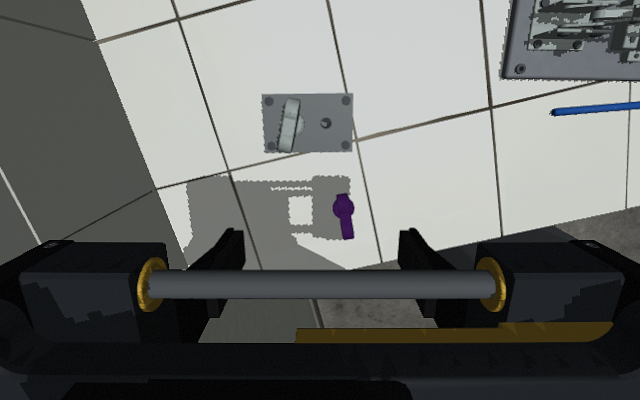

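The picture shows the steel key at (290,124) in the stand, with its grip tilted about 12° from image vertical. The purple look-alike lies at (344,215), clear of the fingers.

```bash
python3 - <<'E'
from h import *
go((.5203,.4113,.13,-25.5),(.5203,.4113,.061,-25.5))
E
```

```text
at [0.4578 0.4018 0.211 ] [-1.7995e+02 -7.0000e-02 -1.3240e+01] 3.2
[0.1952, -0.0784, 0.2704, -0.0003, -0.0004, 0.0681] rows 2.5 1.7
[0.1949, -0.0783, 0.5004, -0.0003, -0.0004, 0.0681] rows 3.9 1.7
```

servo_tool(series=[[[0.195,-0.078,0.27,0,0,0.068,1],[0.195,-0.078,0.27,0,0,0.068,1],[0.195,-0.078,0.27,0,0,0.068,1],[0.195,-0.078,0.27,0,0,0.068,1],[0.195,-0.078,0.27,0,0,0.068,1],[0.195,-0.078,0.38,0,0,0.068,1],[0.195,-0.078,0.5,0,0,0.068,1],[0.195,-0.078,0.5,0,0,0.068,1],[0.195,-0.078,0.5,0,0,0.068,1]]])

```text
time_s: 3.95
tool_pos: [0.5193, 0.4052, 0.0595]
tool_rot: [179.7, 0.1, -25.7]
force: [-0.1, 0.0, 1.4]
grip_width: 0.0872
grasp_force: 0.0
```

```bash
python3 - <<'E'
from h import *
go((.5203,.4113,.061,-25.5))
c=cam('wrist'); cv2.imwrite('pics/w3.png',c['img'][60:360,150:490])
P=pts(c); sel=(P[...,2]>.06)&(P[...,2]<.076)&(np.hypot(P[...,0]-.5203,P[...,1]-.4113)<.03)
q=P[sel]; print(len(q)); print(cv2.minAreaRect((q[:,:2]*1000).astype(np.float32)))
E
```

```text
at [0.5193 0.4052 0.0595] [ 1.7968e+02  1.3000e-01 -2.5700e+01] 3.95
[-0.0057, -0.0198, -0.0052, 0.0018, 0.0007, -0.0011] rows 0.2 0.1
1510
((521.5541381835938, 411.1582946777344), (12.563067436218262, 48.54710388183594), 64.4737777709961)
```

View pics/w3.png

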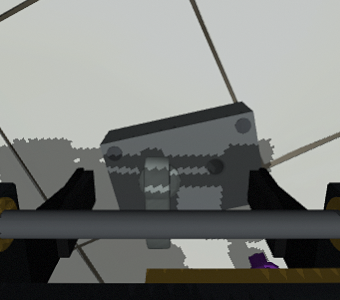

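The key's grip stands between the fingers at crop (158,200), about 6 mm off centre; I correct and close.

servo_tool(series=[[[-0.003,-0.02,-0.005,0,0,0,1],[-0.003,-0.02,-0.005,0,0,0,0],[-0.003,-0.02,-0.005,0,0,0,0],[-0.003,-0.02,-0.005,0,0,0,0],[-0.003,-0.02,-0.005,0,0,0,0],[-0.003,-0.02,-0.005,0,0,0,0],[-0.003,-0.02,-0.005,0,0,0,0],[-0.003,-0.02,-0.005,0,0,0,0],[-0.003,-0.02,-0.005,0,0,0,0]]], grip_force=30)

```text
time_s: 4.75
tool_pos: [0.5211, 0.4148, 0.0626]
tool_rot: [180.0, 0.0, -25.5]
force: [0.0, 0.3, -0.3]
grip_width: 0.0419
grasp_force: 0.0
```

servo_tool(series=[[[0,0.008,0.005,0,0,0,0],[0,0.008,0.005,0,0,0,0],[0,0.008,0.005,0,0,0,0],[0,0.008,0.005,0,0,0,0],[0,0.008,0.005,0,0,0,0],[0,0.008,0.005,0,0,0,0],[0,0.008,0.005,0,0,0,0],[0,0.008,0.005,0,0,0,0],[0,0.008,0.005,0,0,0,0],[0,0.008,0.005,0,0,0,0]]], grip_force=30)

```text
time_s: 5.58
tool_pos: [0.5202, 0.4127, 0.0612]
tool_rot: [180.0, -0.0, -25.5]
force: [0.3, -0.4, -0.0]
grip_width: 0.012
grasp_force: 30.0
```

```bash
python3 - <<'E'
from h import *
go((.50,.41,.2,-25.5))
E
```

```text
at [0.5202 0.4127 0.0612] [179.99  -0.   -25.54] 5.5833
[-0.0568, 0.0372, -0.4627, 0.0, -0.0, -0.0002] rows 3.4 0.0
```

servo_tool(series=[[[0,0,-0.2,0,0,0,0],[0,0,-0.4,0,0,0,0],[0,0,-0.53,0,0,0,0],[0,0,-0.53,0,0,0,0],[0.226,0.937,-0.53,0,0,0,0],[0.226,0.937,-0.53,0,0,0,0],[0.226,0.937,-0.53,0,0,0,0],[0.226,0.937,-0.53,0,0,0,0],[0.226,0.937,-0.53,0,0,0,0],[0.226,0.937,-0.53,0,0,0,0],[0.226,0.937,-0.53,0,0,0,0],[0.226,0.937,-0.53,0,0,0,0]]])

```text
time_s: 6.58
tool_pos: [0.4593, 0.1209, 0.2203]
tool_rot: [179.8, -0.0, -26.2]
force: [0.5, -0.3, -1.5]
grip_width: 0.0113
grasp_force: 30.0
```

servo_tool(series=[[[0.17,0.585,0,0,0,-0.083,0],[0.17,0.585,0,0,0,-0.083,0],[0.17,0.585,0,0,0,-0.083,0],[0.17,0.585,0,0,0,-0.083,0],[0.17,0.585,0,0,0,-0.083,0],[0.17,0.585,0,0,0,-0.083,0],[0.17,0.585,0,0,0,-0.083,0],[0.17,0.585,0,0,0,-0.083,0]]])

```text
time_s: 7.25
tool_pos: [0.4307, -0.0494, 0.2203]
tool_rot: [-180.0, -0.0, -10.5]
force: [-0.1, 0.1, -1.3]
grip_width: 0.0117
grasp_force: 30.0
```

```bash
python3 - <<'E'
from h import *
o=get_obs(); print(o['tool_pos'],o['tool_rot'],o['grip_width'],o['force'])
c=cam('wrist'); P=pts(c)
def spots(z,uvs): return plane(c,uvs,z).round(4)
pr=proj(c,[[.506,-.048,.042]])[0]; print(pr)
x,y=np.round(pr).astype(int); x0,y0=max(0,x-150),max(0,y-70)
r=c['img'][y0:y0+140,x0:x0+250]; 
a=cv2.resize(r,None,fx=3,fy=3,interpolation=cv2.INTER_CUBIC); print(x0,y0)
b=c['img'][150:400:2,150:490:2]
b=c['img'][180:340,200:450]
z=np.zeros((a.shape[0]+160,a.shape[1],3),np.uint8); z[:a.shape[0]]=a; z[a.shape[0]:,:250]=b
cv2.imwrite('pics/w4.png',z); np.savez('w4.npz',**c)
E
```

```text
[ 0.43068215 -0.04938259  0.22027166] [-1.79963780e+02 -5.81598477e-03 -1.05454798e+01] 0.011702625291060373 [-0.10537687  0.14817899 -1.25816978]
[305.60650888 104.25751601]
156 34
```

View pics/w4.png

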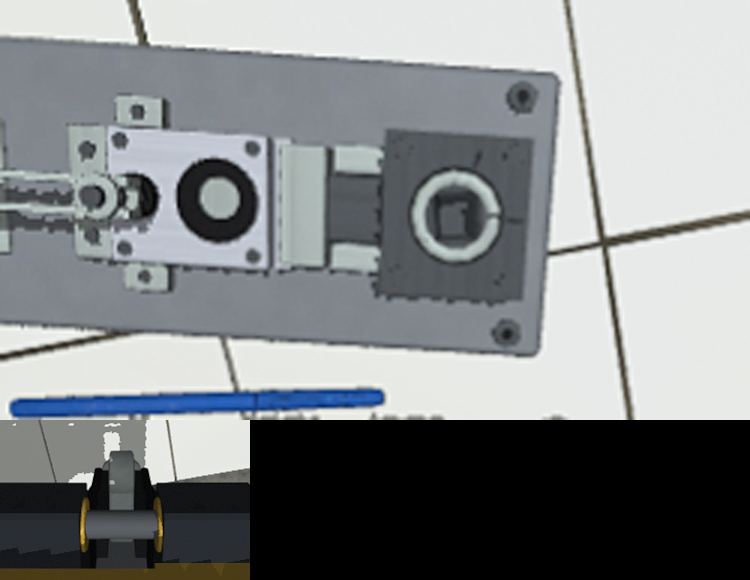

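The crop shows the lock ring centred at crop (456,216), a square socket within it, the carrier with its specimen mount at (217,200), the clamp foot on the carrier at (95,195) and the pen below. The held key is upright in the fingers in the inset.

```bash
cat > lock.py <<'E'
from h import *
def lock(c,guess):
    u,v=np.round(proj(c,[guess])[0]).astype(int); S=8
    s=44; I=cv2.resize(c['img'][v-s//2:v+s//2,u-s//2:u+s//2],None,fx=S,fy=S,interpolation=cv2.INTER_CUBIC).max(2)
    back=lambda k:(k.reshape(-1,2)+.5)/S-.5+[u-s//2,v-s//2]
    for th in (120,150):
        m=((I>th)*255).astype(np.uint8)
        k,h=cv2.findContours(m,cv2.RETR_CCOMP,1)
        i=max(range(len(k)),key=lambda j:cv2.contourArea(k[j]) if h[0][j][3]<0 else 0)
        q=plane(c,back(k[i]),.042)[:,:2]*1000; (cx,cy),ax,_=cv2.fitEllipse(cv2.convexHull(q.astype(np.float32)))
        print(th,'ring',cx,cy,ax)
        for j in range(len(k)):
            if h[0][j][3]==i and cv2.contourArea(k[j])>400:
                q=plane(c,back(k[j]),.042)[:,:2]*1000; print('  hole',cv2.minAreaRect(q.astype(np.float32)))
E
python3 - <<'E'
from lock import *
c=dict(np.load('w4.npz')); lock(c,[.507,-.048,.042])
g=c['img'].max(2)
# base-corner screws and carrier screws
print(plane(c,[[156+521/3,34+97/3],[156+507/3,34+333/3]],.012))
cr=plane(c,[[156+120/3,34+140/3],[156+252/3,34+148/3],[156+253/3,34+256/3],[156+124/3,34+248/3]],.032); print(cr,cr.mean(0)); 
d=cr[0]-cr[1]; print(np.degrees(np.arctan2(d[1],d[0]))-90); d=cr[3]-cr[2]; print(np.degrees(np.arctan2(d[1],d[0]))-90)
P=pts(c); u,v=308,106
print('depth z ring',[P[106,308+k][2].round(4) for k in range(-20,21,4)])
# key in hand
q=P[(np.linalg.norm(P[...,:2]-[.4307,-.0494],axis=-1)<.035)&(P[...,2]>.215)&(P[...,2]<.235)]; print(len(q))
if len(q)>20: print(q.max(0),cv2.minAreaRect((q[:,:2]*1000).astype(np.float32)))
E
```

```text
120 ring 504.3020935058594 -49.63328552246094 (28.572166442871094, 28.745962142944336)
150 ring 504.3382568359375 -49.6820182800293 (27.910531997680664, 27.998777389526367)
[[ 0.53861649 -0.07862799  0.012     ]
 [ 0.45891887 -0.05920826  0.012     ]]
[[0.54824566 0.05549192 0.032     ]
 [0.53767651 0.01293605 0.032     ]
 [0.50358265 0.02149329 0.032     ]
 [0.51433064 0.06435896 0.032     ]] [0.52595886 0.03857005 0.032     ]
-13.947731830668275
-14.07595111174544
depth z ring [np.float64(0.0421), np.float64(0.0429), np.float64(0.0422), np.float64(0.041), np.float64(0.0178), np.float64(0.0186), np.float64(0.0208), np.float64(0.0403), np.float64(0.0421), np.float64(0.0433), np.float64(0.0428)]
2260
[ 0.45702349 -0.03602724  0.23489328] ((433.97381591796875, -48.019500732421875), (30.168691635131836, 48.32480239868164), 61.50655746459961)
```

```bash
cat >> lock.py <<'E'
def mark(c,ctr,r=(9.5,12.5)):
    g=c['img'].max(2).astype(np.float32); a=np.radians(np.arange(-180,180,2))
    prof=[]
    for t in a:
        p=[[ctr[0]+q*np.cos(t)/1e3,ctr[1]+q*np.sin(t)/1e3,.042] for q in np.linspace(*r,7)]
        uv=proj(c,p).astype(np.float32); prof.append(cv2.remap(g,uv[:,:1],uv[:,1:],cv2.INTER_LINEAR).mean())
    prof=np.array(prof); d=np.clip(np.median(prof)-25-prof,0,None); i=d.argmax()
    s=slice(max(0,i-8),i+9); print('mark angle',np.degrees((a[s]*d[s]).sum()/d[s].sum()),'depth',d.max(), [(int(np.degrees(a[j])),int(d[j])) for j in np.nonzero(d)[0]])
E
python3 - <<'E'
from lock import *
c=dict(np.load('w4.npz')); mark(c,(.5043,-.04965)); mark(c,(.5043,-.04965),(15.5,18.5))
P=pts(c); t=np.array([.43068,-.04938,.22027]); T=R.from_euler('xyz',[180,0,-10.55],degrees=True).as_matrix()
L=(P-t)@T
s=(abs(L[...,1])<.004)&(abs(L[...,0])<.04)&(abs(L[...,2])<.03)&(c['depth']>0); q=L[s]*1000
print(len(q),np.percentile(q[:,0],[1,50,99]),np.percentile(q[:,2],[1,5,50,99]))
top=q[q[:,2]<q[:,2].min()+3]; print(top.min(0),top.max(0))
print(np.histogram(q[:,0],bins=12))
E
```

```text
mark angle -99.10725814095264 depth 23.861198 [(-102, 17), (-100, 20), (-98, 23), (-96, 13)]
mark angle nan depth 0.0 []
1024 [-20.30995716  15.69052609  25.96846102] [-9.87337227 -9.36925264 -7.19848399  6.00106996]
[-17.84677271  -3.81480899 -10.68262869] [22.20570331  3.98724717 -7.68403724]
(array([ 45,   2,   0,   0,   0,  84, 121, 103, 112, 148, 170, 239]), array([-21.2882452 , -17.32330121, -13.35835722,  -9.39341323,
        -5.42846924,  -1.46352525,   2.50141873,   6.46636272,
        10.43130671,  14.3962507 ,  18.36119469,  22.32613868,
        26.29108267]))lock.py:22: RuntimeWarning: invalid value encountered in scalar divide
  s=slice(max(0,i-8),i+9); print('mark angle',np.degrees((a[s]*d[s]).sum()/d[s].sum()),'depth',d.max(), [(int(np.degrees(a[j])),int(d[j])) for j in np.nonzero(d)[0]])
```

```bash
python3 - <<'E'
from lock import *
go((.5031,-.0495,.13,-9.1),(.5031,-.0495,.1,-9.1))
E
```

```text
at [ 0.4307 -0.0491  0.2202] [-179.99    0.    -10.48] 7.3
[0.2375, -0.0424, 0.3007, -0.0001, 0.0, -0.0077] rows 2.8 0.2
[0.2375, -0.0424, 0.4007, -0.0001, 0.0, -0.0077] rows 3.4 0.2
```

servo_tool(series=[[[0.238,-0.042,0.3,0,0,-0.0077,0],[0.238,-0.042,0.3,0,0,-0.0077,0],[0.238,-0.042,0.3,0,0,-0.0077,0],[0.238,-0.042,0.3,0,0,-0.0077,0],[0.238,-0.042,0.4,0,0,-0.0077,0],[0.238,-0.042,0.4,0,0,-0.0077,0],[0.238,-0.042,0.4,0,0,-0.0077,0],[0.238,-0.042,0.4,0,0,-0.0077,0],[0.238,-0.042,0.4,0,0,-0.0077,0]]])

```text
time_s: 8.05
tool_pos: [0.5041, -0.0508, 0.102]
tool_rot: [-179.9, -0.2, -9.2]
force: [0.8, -1.0, 0.2]
grip_width: 0.0116
grasp_force: 30.0
```

```bash
python3 - <<'E'
from lock import *
go((.5031,-.0495,.0732,-9.1))
print(get_obs()['force'])
c=cam('scene'); u,v=np.round(proj(c,[[.504,-.05,.06]])[0]).astype(int); print(u,v)
w=cam('wrist')
a=cv2.resize(c['img'][v-40:v+30,u-50:u+50],(500,350),interpolation=cv2.INTER_CUBIC); b=w['img'][80:330,200:450]
z=np.zeros((350,760,3),np.uint8); z[:,:500]=a; z[:250,510:]=b; cv2.imwrite('pics/s5.png',z)
E
```

```text
at [ 0.5041 -0.0508  0.102 ] [-1.7993e+02 -1.6000e-01 -9.1700e+00] 8.05
[-0.0042, -0.0035, 0.0961, -0.0004, -0.0009, -0.0004] rows 0.7 0.0
[ 0.81654843 -0.96178917  0.17461106]
362 224
```

View pics/s5.png

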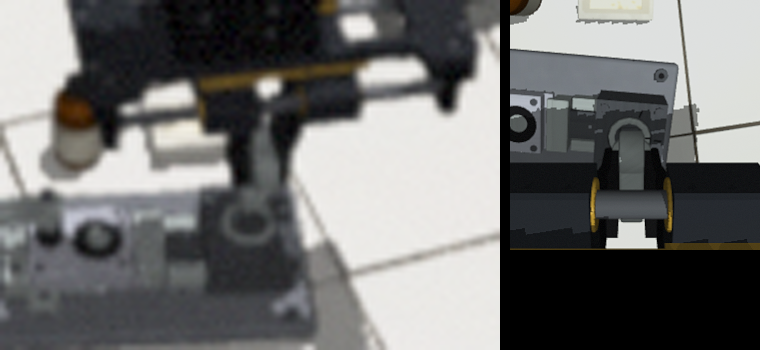

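The scene crop shows the key just above the ring at (248,215), with nothing in the way, so I lower it gently.

servo_tool(series=[[[-0.003,-0.003,0.0,0,0,0,0],[-0.003,-0.003,0.015,0,0,0,0],[-0.003,-0.003,0.03,0,0,0,0],[-0.003,-0.003,0.042,0,0,0,0],[-0.003,-0.003,0.05,0,0,0,0],[-0.003,-0.003,0.05,0,0,0,0]]])

```text
time_s: 8.65
tool_pos: [0.5021, -0.0498, 0.0845]
tool_rot: [-180.0, 0.0, -9.2]
force: [0.8, 1.0, -2.3]
grip_width: 0.0115
grasp_force: 30.0
```

servo_tool(series=[[[0.0,0,0.01,0,0,0,0],[0.0,0,0.02,0,0,0,0],[0.0,0,0.03,0,0,0,0],[0.0,0,0.04,0,0,0,0],[0.0,0,0.04,0,0,0,0],[0,0,0.04,0,0,0,0]]])

```text
time_s: 9.15
tool_pos: [0.5023, -0.0498, 0.073]
tool_rot: [-180.0, 0.0, -9.2]
force: [0.5, 2.6, -1.9]
grip_width: 0.0121
grasp_force: 30.0
```

servo_tool(series=[[[0.0,0,0.004,0,0,0,0],[0.0,0,0.006,0,0,0,0],[0.0,0,0.006,0,0,0,0],[0.0,0,0.006,0,0,0,0]]])

```text
time_s: 9.48
tool_pos: [0.5025, -0.0498, 0.0726]
tool_rot: [-179.9, 0.0, -9.2]
force: [-2.7, 1.8, 8.4]
grip_width: 0.0117
grasp_force: 30.0
```

servo_tool(series=[[[0.0,0,-0.003,0,0,-0.03,0],[0.0,0.001,-0.003,0,0,-0.06,0],[0.0,0.0015,-0.003,0,0,-0.09,0],[0,0.002,-0.003,0,0,-0.12,0],[0,0.0025,-0.003,0,0,-0.15,0],[0.0005,0.003,-0.003,0,0,-0.18,0],[0.0005,0.003,-0.003,0,0,-0.18,0]]])

```text
time_s: 10.07
tool_pos: [0.503, -0.0507, 0.0728]
tool_rot: [-180.0, -0.1, 23.3]
force: [1.5, 3.5, 2.4]
grip_width: 0.0118
grasp_force: 30.0
```

```bash
python3 - <<'E'
from lock import *
o=get_obs(); print(o['qpos'].round(1),o['force'],o['wrist_torque'],o['tool_pos'])
E
```

```text
[-25.5  10.4  30.8 115.3  -6.5  55.8 -58.2] [1.52391505 3.47545289 2.35915558] [ 0.91945912 -0.28027456 -0.06172989] [ 0.50296312 -0.05069158  0.07283056]
```

servo_tool(series=[[[0.0005,0.001,0,0,0,-0.03,0],[0.0005,0.001,0,0,0,-0.06,0],[0.001,0.0015,0,0,0,-0.09,0],[0.001,0.002,0,0,0,-0.12,0],[0.001,0.002,0,0,0,-0.15,0],[0.001,0.002,0,0,0,-0.18,0],[0.001,0.002,0,0,0,-0.2,0],[0.001,0.002,0,0,0,-0.215,0],[0.001,0.002,0,0,0,-0.215,0]]])

```text
time_s: 10.82
tool_pos: [0.5039, -0.0517, 0.0728]
tool_rot: [179.9, -0.1, 61.8]
force: [4.1, 1.8, -0.3]
grip_width: 0.0121
grasp_force: 30.0
```

```bash
python3 - <<'E'
from lock import *
o=get_obs(); print(o['qpos'].round(1),o['force'],o['wrist_torque'],o['tool_pos'])
E
```

```text
[-21.7  10.2  26.6 115.1  -5.5  55.7 -20.5] [ 4.12539113  1.79337013 -0.33376918] [ 0.55167461 -0.77030473 -0.01378648] [ 0.50390779 -0.05165427  0.07283644]
```

servo_tool(series=[[[0,0.0,0.003,0,0,-0.01,0],[0,0,0.003,0,0,-0.02,0],[0,0,0.003,0,0,-0.025,0],[0,0,0.003,0,0,-0.025,0]]])

```text
time_s: 11.15
tool_pos: [0.5041, -0.0517, 0.0727]
tool_rot: [179.9, -0.1, 66.2]
force: [0.3, 1.4, 5.2]
grip_width: 0.0117
grasp_force: 30.0
```

```bash
python3 - <<'E'
from lock import *
o=get_obs(); print(o['tool_rot'],o['force'],o['wrist_torque'],o['tool_pos'])
c=cam('top'); w=cam('wrist')
cv2.imwrite('pics/w6.png',w['img'][40:340,150:490])
E
```

```text
[ 1.79859402e+02 -6.85233756e-02  6.61934905e+01] [0.30444954 1.41805314 5.15102353] [ 0.49086073 -0.36957081 -0.15531598] [ 0.50411702 -0.05168801  0.07266205]
```

The key is at the stop (0.155 N m against 0.06 friction), so I release and rise.

servo_tool(series=[[[0,0,-0.003,0,0,0.01,0.5],[0,0,-0.003,0,0,0.01,0.5],[0,0,-0.003,0,0,0.01,0.5],[0,0,-0.003,0,0,0.01,0.5],[0,0,-0.003,0,0,0.01,0.5],[0,0,-0.003,0,0,0.01,0.5],[0,0,-0.1,0,0,0.01,0.5],[0,0,-0.2,0,0,0.01,0.5],[0,0,-0.4,0,0,0.01,0.5],[0,0,-0.6,0,0,0.01,0.5],[0,0,-0.6,0,0,0.01,0.5],[0,0,-0.6,0,0,0.01,0.5]]])

```text
time_s: 12.25
tool_pos: [0.5067, -0.0521, 0.2594]
tool_rot: [179.3, -0.4, 64.6]
force: [0.9, -1.0, 0.6]
grip_width: 0.0431
grasp_force: 0.0
```

```bash
python3 - <<'E'
from lock import *
go((.44,.02,.26,-14))
E
```

```text
at [ 0.5067 -0.0521  0.2594] [179.34  -0.38  64.56] 12.25
[0.1213, -0.304, -0.0046, 0.0016, -0.0043, 0.4364] rows 2.4 11.0
```

servo_tool(series=[[[0.12,-0.3,0,0,-0.004,0.436,0],[0.12,-0.3,0,0,-0.004,0.436,0],[0.12,-0.3,0,0,-0.004,0.436,0],[0.12,-0.3,0,0,-0.004,0.436,0],[0.12,-0.3,0,0,-0.004,0.436,0],[0.12,-0.3,0,0,-0.004,0.436,0],[0.12,-0.3,0,0,-0.004,0.436,0],[0.12,-0.3,0,0,-0.004,0.436,0],[0.12,-0.3,0,0,-0.004,0.436,0],[0.12,-0.3,0,0,-0.004,0.436,0],[0.12,-0.3,0,0,-0.004,0.436,0],[0.12,-0.3,0,0,-0.004,0.436,0]]])

```text
time_s: 13.25
tool_pos: [0.4368, 0.0194, 0.251]
tool_rot: [179.6, 0.5, -14.2]
force: [-0.4, 0.2, -0.3]
grip_width: 0.0002
grasp_force: 0.0
```

```bash
python3 - <<'E'
from lock import *
go((.44,.02,.26,-14))
c=cam('wrist'); cv2.imwrite('pics/w7.png',cv2.resize(c['img'][30:230,140:440],None,fx=2.5,fy=2.5,interpolation=cv2.INTER_CUBIC)); P=pts(c)
u=np.array([.242,.970]); v=np.array([.970,-.242]); J=np.array([.5252,.0357])
Lx=(P[...,:2]-J)@v*1e3; Ly=(P[...,:2]-J)@u*1e3; Z=P[...,2]*1e3
def st(n,s): print(n,s.sum(),*(np.percentile(a[s],[2,50,98]).round(1) for a in(Lx,Ly,Z)))
ok=c['depth']>0
st('keytop',ok&(abs(Lx)<35)&(abs(Ly+88)<35)&(Z>75)&(Z<95))
s=ok&(abs(Lx)<35)&(abs(Ly+88)<35)&(Z>77)&(Z<95); print(cv2.minAreaRect((P[s][:,:2]*1000).astype(np.float32)))
st('handletop',ok&(abs(Lx)<35)&(Ly>0)&(Ly<150)&(Z>140)&(Z<160))
st('handle',ok&(abs(Lx)<35)&(Ly>0)&(Ly<150)&(Z>100)&(Z<140))
st('jaw?',ok&(abs(Lx)<15)&(Ly>-62)&(Ly<-20)&(Z>24))
st('arm',ok&(abs(Lx)<15)&(Ly>-20)&(Ly<60)&(Z>45))
E
```

```text
at [0.4368 0.0194 0.251 ] [179.55   0.54 -14.24] 13.25
[0.0095, -0.0043, -0.0301, 0.0025, 0.003, -0.0013] rows 0.2 0.1
keytop 641 [-8.5 -0.2  8.8] [-109.1  -86.7  -65.8] [75.9 80.1 82.5]
((503.87884521484375, -49.08927917480469), (45.86208724975586, 12.30569839477539), 63.869873046875)
handletop 287 [-5.8  0.8  6.8] [63.5 67.3 73.2] [140.6 146.9 148.9]
handle 325 [-6.2  0.2  7. ] [62.7 63.6 67. ] [101.1 122.3 139.3]
jaw? 597 [-14.7   0.2  14.7] [-59.4 -40.5 -20.7] [24.1 30.7 33.2]
arm 419 [-5.5  0.2  6.1] [10.9 25.1 58.3] [53.1 65.  74.3]
```

View pics/w7.png

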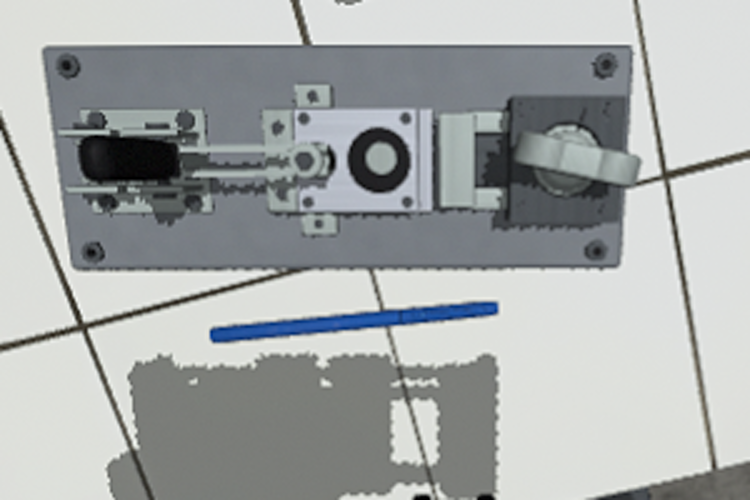

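The picture shows the key seated (top at about 81 mm, crop (575,160)), a gap now between jaw (470,160) and cam block, the clamp foot still on the carrier (310,160) and the black handle upright (130,160). Next is the handle, pinched across the jig's x.

```bash
python3 - <<'E'
from lock import *
go((.5417,.1017,.21,76),(.5417,.1017,.128,76))
E
```

```text
at [0.4368 0.0194 0.251 ] [179.55   0.54 -14.13] 13.3
[0.2734, -0.3524, 0.1314, -0.0004, 0.0043, -0.5007] rows 3.3 12.6
[0.276, -0.3545, 0.4047, -0.0004, 0.0043, -0.5007] rows 4.4 12.6
```

servo_tool(series=[[[0.273,-0.352,0.13,0,0.004,-0.5,0.6],[0.273,-0.352,0.13,0,0.004,-0.5,0.6],[0.273,-0.352,0.13,0,0.004,-0.5,0.6],[0.273,-0.352,0.13,0,0.004,-0.5,0.6],[0.273,-0.352,0.13,0,0.004,-0.5,0.6],[0.273,-0.352,0.13,0,0.004,-0.5,0.6],[0.273,-0.352,0.13,0,0.004,-0.5,0.6],[0.273,-0.352,0.13,0,0.004,-0.5,0.6],[0.273,-0.352,0.13,0,0.004,-0.5,0.6],[0.273,-0.352,0.13,0,0.004,-0.5,0.6],[0.273,-0.352,0.13,0,0.004,-0.5,0.6],[0.273,-0.352,0.13,0,0.004,-0.5,0.6]]])

```text
time_s: 14.3
tool_pos: [0.5413, 0.1022, 0.2104]
tool_rot: [-179.9, 0.0, 72.5]
force: [0.0, 0.1, 0.2]
grip_width: 0.0517
grasp_force: 0.0
```

servo_tool(series=[[[0,0,0,0,0,-0.02,0.6],[0,0,0,0,0,-0.02,0.6],[0,0,0,0,0,-0.02,0.6]]])

```text
time_s: 14.55
tool_pos: [0.5413, 0.1021, 0.2106]
tool_rot: [-179.9, 0.0, 75.6]
force: [0.8, 0.6, 0.0]
grip_width: 0.0525
grasp_force: 0.0
```

```bash
python3 - <<'E'
from lock import *
go((.5417,.1017,.128,76)); print(get_obs()['grip_width'])
E
```

```text
at [0.5413 0.1021 0.2106] [-1.7992e+02  2.0000e-02  7.5560e+01] 14.55
[-0.001, 0.002, 0.2753, -0.0004, 0.0001, -0.0024] rows 2.0 0.1
0.05248741782930597
```

Descend and pinch.

servo_tool(series=[[[-0.001,0.002,0.1,0,0,0,0.6],[-0.001,0.002,0.2,0,0,0,0.6],[-0.001,0.002,0.275,0,0,0,0.6],[-0.001,0.002,0.275,0,0,0,0.6],[-0.001,0.002,0.275,0,0,0,0],[-0.001,0.002,0.275,0,0,0,0],[-0.001,0.002,0.275,0,0,0,0],[-0.001,0.002,0.275,0,0,0,0],[-0.001,0.002,0.275,0,0,0,0],[-0.001,0.002,0.275,0,0,0,0],[-0.001,0.002,0.275,0,0,0,0],[-0.001,0.002,0.275,0,0,0,0]]], grip_force=25)

```text
time_s: 15.55
tool_pos: [0.5431, 0.1017, 0.1291]
tool_rot: [179.9, -0.0, 75.6]
force: [2.1, -0.2, 0.8]
grip_width: 0.0138
grasp_force: 25.0
```

```bash
python3 - <<'E'
import numpy as np
P=lambda s:(86+(88-5*np.sin(np.pi*s))*np.cos(np.radians(101.8-91.3*s)),42+(88-5*np.sin(np.pi*s))*np.sin(np.radians(101.8-91.3*s)))
p0=P(0)
for s in np.linspace(0,1,23): print(round(s,3),((P(s)[0]-p0[0])/300).round(4),((p0[1]-P(s)[1])/300).round(4))
E
```

```text
0.0 0.0 0.0
0.045 0.0213 -0.0012
0.091 0.0424 -0.001
0.136 0.0632 0.0007
0.182 0.0838 0.0038
0.227 0.1039 0.0082
0.273 0.1236 0.0137
0.318 0.1428 0.0204
0.364 0.1615 0.0281
0.409 0.1796 0.0369
0.455 0.1971 0.0467
0.5 0.2141 0.0574
0.545 0.2304 0.069
0.591 0.2461 0.0815
0.636 0.2611 0.0949
0.682 0.2754 0.1093
0.727 0.2888 0.1245
0.773 0.3014 0.1406
0.818 0.3131 0.1576
0.864 0.3237 0.1755
0.909 0.3332 0.1941
0.955 0.3415 0.2135
1.0 0.3484 0.2337
```

servo_tool(series=[[[0.021,0,-0.001,0,0,0,0],[0.042,0,-0.001,0,0,0,0],[0.063,0,0.001,0,0,0,0],[0.084,0,0.004,0,0,0,0],[0.104,0,0.008,0,0,0,0],[0.124,0,0.014,0,0,0,0],[0.143,0,0.02,0,0,0,0],[0.161,0,0.028,0,0,0,0],[0.18,0,0.037,0,0,0,0],[0.197,0,0.047,0,0,0,0],[0.214,0,0.057,0,0,0,0]]])

```text
time_s: 16.47
tool_pos: [0.559, 0.1651, 0.1118]
tool_rot: [179.9, -0.1, 75.7]
force: [5.0, -2.7, 3.4]
grip_width: 0.0136
grasp_force: 25.0
```

servo_tool(series=[[[0.016,0,0.012,0,0,0,0],[0.032,0,0.024,0,0,0,0],[0.047,0,0.038,0,0,0,0],[0.061,0,0.052,0,0,0,0],[0.075,0,0.067,0,0,0,0],[0.087,0,0.083,0,0,0,0],[0.099,0,0.1,0,0,0,0],[0.11,0,0.118,0,0,0,0],[0.119,0,0.137,0,0,0,0],[0.128,0,0.156,0,0,0,0],[0.134,0,0.17,0,0,0,0],[0.134,0,0.17,0,0,0,0]]])

```text
time_s: 17.47
tool_pos: [0.5686, 0.2033, 0.0595]
tool_rot: [180.0, -0.0, 75.7]
force: [4.8, -4.6, 1.5]
grip_width: 0.0139
grasp_force: 25.0
```

servo_tool(series=[[[0,0,0,0,0,0,0.5],[0,0,0,0,0,0,0.5],[0,0,0,0,0,0,0.5],[0,0,0,0,0,0,0.5],[0,0,0,0,0,0,0.5],[0,0,-0.1,0,0,0,0.5],[0,0,-0.23,0,0,0,0.5],[0,0,-0.36,0,0,0,0.5],[0,0,-0.48,0,0,0,0.5],[0,0,-0.55,0,0,0,0.5],[0,0,-0.55,0,0,0,0.75]]])

```text
time_s: 18.38
tool_pos: [0.5702, 0.2046, 0.2318]
tool_rot: [179.6, -0.4, 75.7]
force: [1.0, 0.5, 1.4]
grip_width: 0.0458
grasp_force: 0.0
```

```bash
python3 - <<'E'
from lock import *
go((.5235,.0289,.2,76),(.455,.03,.22,76))
E
```

```text
at [0.5702 0.2046 0.2318] [179.62  -0.4   75.67] 18.3833
[-0.6065, -0.0066, 0.1018, 0.0021, -0.0022, -0.0018] rows 4.4 0.1
[-0.659, -0.2283, 0.0334, 0.0021, -0.0022, -0.0018] rows 5.0 0.1
```

servo_tool(series=[[[-0.846,-0.007,0.0,0,0,0,0.75],[-0.846,-0.007,0.0,0,0,0,0.75],[-0.846,-0.007,0.0,0,0,0,0.75],[-0.846,-0.007,0.0,0,0,0,0.75],[-0.846,-0.007,0.0,0,0,0,0.75],[-0.846,-0.007,0.0,0,0,0,0.75],[-0.846,-0.007,0.0,0,0,0,0.75],[-0.846,-0.007,0.0,0,0,0,0.75],[-0.846,-0.007,0.0,0,0,0,0.75]]])

```text
time_s: 19.13
tool_pos: [0.5026, -0.0416, 0.2249]
tool_rot: [-179.9, -0.1, 75.6]
force: [1.0, 0.6, 0.1]
grip_width: 0.0654
grasp_force: 0.0
```

```bash
python3 - <<'E'
from lock import *
go((.5235,.0289,.12,76),(.5235,.0289,.035,76))
c=cam('wrist'); cv2.imwrite('pics/w8.png',c['img']); P=pts(c)
u=np.array([.242,.970]); v=np.array([.970,-.242]); J=np.array([.5252,.0357])
Lx=(P[...,:2]-J)@v*1e3; Ly=(P[...,:2]-J)@u*1e3; Z=P[...,2]*1e3; ok=c['depth']>0
def st(n,s): print(n,s.sum(),*(np.percentile(a[s],[1,50,99]).round(1) for a in(Lx,Ly,Z)))
st('arm',ok&(abs(Lx)<12)&(Ly>40)&(Ly<130)&(Z>60))
st('carrier',ok&(abs(Lx)<22)&(Ly>-20)&(Ly<10)&(Z>25)&(Z<40))
s=ok&(abs(Lx)<30)&(Ly>-40)&(Ly<10)&(Z>29)&(Z<36); st('carrier wide',s)
E
```

```text
at [ 0.5026 -0.0416  0.2249] [-1.7989e+02 -6.0000e-02  7.5640e+01] 19.1333
[0.2445, 0.01, 0.3498, -0.0006, -0.0003, -0.002] rows 3.1 0.1
[0.2442, 0.0105, 0.6332, -0.0006, -0.0003, -0.002] rows 4.9 0.1Traceback (most recent call last):
  File "<stdin>", line 7, in <module>
  File "<stdin>", line 6, in st
  File "<stdin>", line 6, in <genexpr>
    return _quantile_unchecked(
        a, q, axis, out, overwrite_input, method, keepdims, weights)
    return _ureduce(a,
                    func=_quantile_ureduce_func,
    ...<5 lines>...
                    overwrite_input=overwrite_input,
                    method=method)
    r = func(a, **kwargs)
    result = _quantile(arr,
                       quantiles=q,
    ...<2 lines>...
                       out=out,
                       weights=wgt)
    slices_having_nans = np.isnan(arr[-1, ...])
                                  ~~~^^^^^^^^^
IndexError: index -1 is out of bounds for axis 0 with size 0
```

View pics/w8.png

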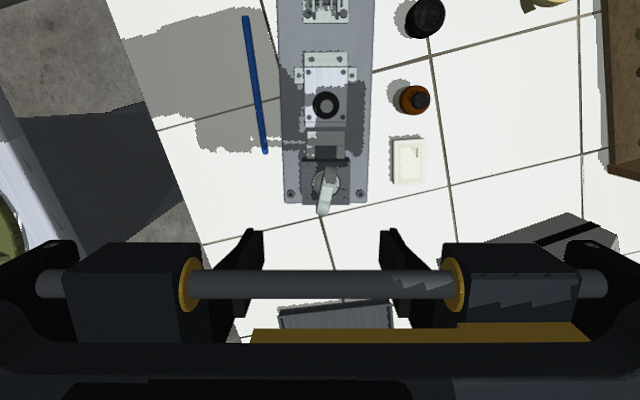

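The view shows the carrier bare at (325,105), the clamp arm no longer over it and gone from the nest, the key in the lock at (322,190), the pen, box, bottle and eyepiece undisturbed. A numeric check of the carrier and the arm follows, as my picture allowance is used up.

```bash
python3 - <<'E'
from lock import *
c=cam('wrist'); P=pts(c)
u=np.array([.242,.970]); v=np.array([.970,-.242]); J=np.array([.5252,.0357])
def L(P): return (P[...,:2]-J)@v*1e3,(P[...,:2]-J)@u*1e3,P[...,2]*1e3
Lx,Ly,Z=L(P); ok=c['depth']>0
s=ok&(abs(Lx)<30)&(Ly>-40)&(Ly<10)&(Z>29)&(Z<36); print(s.sum(),[np.percentile(a[s],[1,50,99]).round(1) for a in(Lx,Ly,Z)])
print([a.round(1) for a in L(plane(c,[[325,105]],.032))])
c=cam('scene'); P=pts(c); Lx,Ly,Z=L(P); ok=c['depth']>0
s=ok&(abs(Lx)<14)&(Ly>50)&(Ly<120)&(Z>60)&(Z<200); print(s.sum(),[np.percentile(a[s],[1,50,99]).round(1) for a in(Lx,Ly,Z)] if s.any() else 0)
s=ok&(abs(Lx)<14)&(Ly>120)&(Ly<210)&(Z>40)&(Z<100); print(s.sum(),[np.percentile(a[s],[1,50,99]).round(1) for a in(Lx,Ly,Z)] if s.any() else 0)
E
```

```text
1718 [array([-20.6,   0.9,  22.5]), array([-39.8,  -9.7,   9.8]), array([29.3, 32.2, 34.2])]
[array([-0.1]), array([-5.9]), array([32.])]
156 [array([-5.5, -1.1,  8.8]), array([ 72.1,  98.2, 118.4]), array([ 60.3, 107.3, 117.4])]
140 [array([-8.4,  0.7,  8.5]), array([121.1, 154.7, 188.9]), array([50.9, 62.4, 67.9])]
```

servo_tool(series=[[[0.244,0.012,0.3,0,0,0,0.75],[0.244,0.012,0.3,0,0,0,0.75],[0.244,0.012,0.3,0,0,0,0.75],[0.244,0.012,0.3,0,0,0,0.75],[0.244,0.012,0.4,0,0,0,0.75],[0.244,0.012,0.5,0,0,0,0.75],[0.244,0.012,0.57,0,0,0,0.75],[0.244,0.012,0.6,0,0,0,0.75],[0.244,0.012,0.63,0,0,0,0.75],[0.244,0.012,0.63,0,0,0,0.75],[0.244,0.012,0.63,0,0,0,0.75]]])

```text
time_s: 20.2
tool_pos: [0.525, 0.028, 0.037]
tool_rot: [-180.0, -0.0, 75.7]
force: [-0.8, 0.5, -0.2]
grip_width: 0.0655
grasp_force: 0.0
```

```bash
python3 - <<'E'
from h import *
go((.5235,.0289,.035,76)); print(get_obs()['force'])
E
```

```text
at [0.525 0.028 0.037] [-1.7999e+02 -2.0000e-02  7.5680e+01] 20.2
[0.0017, -0.0056, 0.0068, -0.0, -0.0001, -0.0018] rows 0.1 0.0
[-0.80627897  0.50936163 -0.19599936]
```

servo_tool(series=[[[0,-0.002,0.004,0,0,0,0],[0,-0.002,0.004,0,0,0,0],[0,-0.002,0.004,0,0,0,0],[0,-0.002,0.004,0,0,0,0],[0,-0.002,0.004,0,0,0,0],[0,-0.002,0.004,0,0,0,0],[0,-0.002,0.004,0,0,0,0],[0,-0.002,0.004,0,0,0,0],[0,-0.002,0.004,0,0,0,0],[0,-0.002,0.004,0,0,0,0]]], grip_force=35)

```text
time_s: 21.03
tool_pos: [0.5242, 0.0278, 0.0358]
tool_rot: [-180.0, -0.0, 75.6]
force: [-0.6, 0.1, 5.6]
grip_width: 0.0439
grasp_force: 35.0
```

servo_tool(series=[[[0,0,-0.02,0,0,0,0],[0,0,-0.04,0,0,0,0],[0,0,-0.07,0,0,0,0],[0,0,-0.12,0,0,0,0],[0,0,-0.2,0,0,0,0],[0,0,-0.28,0,0,0,0],[0,0,-0.36,0,0,0,0],[0,0,-0.42,0,0,0,0],[0,0,-0.42,0,0,0,0]]])

```text
time_s: 21.78
tool_pos: [0.5261, 0.028, 0.1657]
tool_rot: [179.7, -0.2, 75.6]
force: [-0.1, -1.1, -0.9]
grip_width: 0.0437
grasp_force: 35.0
```

```bash
python3 - <<'E'
from h import *
o=get_obs();print(o['force'],o['grip_width'])
c=cam('scene'); P=pts(c); ok=c['depth']>0
u=np.array([.242,.970]); v=np.array([.970,-.242]); J=np.array([.5252,.0357])
Lx=(P[...,:2]-J)@v*1e3; Ly=(P[...,:2]-J)@u*1e3; Z=P[...,2]*1e3
s=ok&(abs(Lx)<12)&(abs(Ly+7)<10)&(Z<100); print('nest z',np.percentile(Z[s],[5,50,95]) if s.any() else None)
go((.463,-.30,.15,80),(.463,-.31,.03,80))
E
```

```text
[-0.08610872 -1.0573262  -0.9374251 ] 0.043672806368532144
nest z [-804.92412334   14.57075224   18.23906297]
at [0.525  0.028  0.1634] [ 1.7984e+02 -1.1000e-01  7.5650e+01] 21.8333
[-1.1104, 0.0705, 0.0426, 0.0009, -0.0006, -0.0242] rows 8.0 0.6
[-1.1434, 0.0777, 0.4426, 0.0009, -0.0006, -0.0242] rows 8.8 0.6
```

servo_tool(series=[[[-0.12,0,0,0,0,0,0],[-0.24,0.06,0,0,0,0,0],[-0.36,0.06,0,0,0,0,0],[-0.48,0.06,0,0,0,0,0],[-0.6,0.06,0,0,0,0,0],[-0.72,0.06,0,0,0,-0.01,0],[-0.83,0.06,0,0,0,-0.02,0],[-0.91,0.06,0,0,0,-0.03,0],[-0.95,0.06,0,0,0,-0.03,0],[-0.95,0.06,0,0,0,-0.03,0]]])

```text
time_s: 22.67
tool_pos: [0.4678, -0.2562, 0.1596]
tool_rot: [-179.8, 0.1, 80.7]
force: [-0.5, -0.6, -2.3]
grip_width: 0.044
grasp_force: 35.0
```

```bash
python3 - <<'E'
from h import *
print(get_obs()['grip_width']); go((.463,-.318,.08,82),(.463,-.318,.025,82))
E
```

```text
0.043989673356780654
at [ 0.4678 -0.2562  0.1596] [-1.7976e+02  8.0000e-02  8.0700e+01] 22.6667
[-0.2055, 0.0185, 0.2654, -0.0013, 0.0004, -0.0072] rows 2.4 0.2
[-0.2053, 0.0192, 0.4488, -0.0013, 0.0004, -0.0072] rows 3.6 0.2
```

servo_tool(series=[[[-0.205,0.019,0.1,0,0,0,0],[-0.205,0.019,0.2,0,0,0,0],[-0.205,0.019,0.3,0,0,0,0],[-0.205,0.019,0.36,0,0,0,0],[-0.205,0.019,0.4,0,0,0,0],[-0.205,0.019,0.43,0,0,0,0],[-0.205,0.019,0.444,0,0,0,0],[-0.205,0.019,0.444,0,0,0,0]]])

```text
time_s: 23.33
tool_pos: [0.467, -0.3134, 0.0276]
tool_rot: [-179.9, -0.0, 81.1]
force: [0.3, -0.5, -1.9]
grip_width: 0.0441
grasp_force: 35.0
```

servo_tool(series=[[[0,0,0.005,0,0,0,0],[0,0,0.01,0,0,0,0],[0,0,0.015,0,0,0,0],[0,0,0.018,0,0,0,0],[0,0,0.018,0,0,0,0]]])

```text
time_s: 23.75
tool_pos: [0.4667, -0.3144, 0.0227]
tool_rot: [-180.0, -0.0, 81.1]
force: [0.0, -0.9, -2.5]
grip_width: 0.0432
grasp_force: 35.0
```

servo_tool(series=[[[0,0,0.003,0,0,0,0],[0,0,0.006,0,0,0,0],[0,0,0.006,0,0,0,0],[0,0,0.006,0,0,0,0]]])

```text
time_s: 24.08
tool_pos: [0.4668, -0.3145, 0.0222]
tool_rot: [-180.0, -0.1, 81.0]
force: [-3.5, 2.3, 7.9]
grip_width: 0.0434
grasp_force: 35.0
```

Contact made, so I release and rise.

servo_tool(series=[[[0,0,-0.003,0,0,0,0.75],[0,0,-0.003,0,0,0,0.75],[0,0,-0.003,0,0,0,0.75],[0,0,-0.003,0,0,0,0.75],[0,0,-0.003,0,0,0,0.75],[0,0,-0.1,0,0,0,0.75],[0,0,-0.23,0,0,0,0.75],[0,0,-0.36,0,0,0,0.75],[0,0,-0.5,0,0,0,0.75],[-0.3,0,-0.6,0,0,0,0.75],[-0.3,0,-0.6,0,0,0,0.75],[-0.3,0,-0.6,0,0,0,0.75]]])

```text
time_s: 25.08
tool_pos: [0.451, -0.4104, 0.2042]
tool_rot: [179.8, 0.4, 80.7]
force: [-0.2, -0.6, 0.7]
grip_width: 0.0652
grasp_force: 0.0
```

```bash
python3 - <<'E'
from lock import *
o=get_obs();print(o['tool_pos'],o['grip_width'],o['force'])
c=cam('wrist'); P=pts(c); ok=c['depth']>0
s=ok&(abs(P[...,0]-.467)<.05)&(abs(P[...,1]+.31)<.06)&(P[...,2]>.012)&(P[...,2]<.04); q=P[s]
print(s.sum(),cv2.minAreaRect((q[:,:2]*1000).astype(np.float32)),np.percentile(q[:,2],[5,50,95]))
t=q[q[:,2]>.014]; A=np.c_[t[:,:2],np.ones(len(t))]; print('tilt',np.linalg.lstsq(A,t[:,2],rcond=None)[0])
c=cam('top'); P=pts(c); ok=c['depth']>0
s=ok&(np.hypot(P[...,0]-.504,P[...,1]+.05)<.03)&(P[...,2]>.06)&(P[...,2]<.1); q=P[s]
print('key',s.sum(),q.mean(0),cv2.minAreaRect((q[:,:2]*1000).astype(np.float32)))
u=np.array([.242,.970]); v=np.array([.970,-.242]); J=np.array([.5252,.0357])
Ly=(P[...,:2]-J)@u*1e3; Lx=(P[...,:2]-J)@v*1e3
s=ok&(abs(Lx)<14)&(Ly>50)&(Ly<120)&(P[...,2]>.08)&(P[...,2]<.2); print('arm',s.sum(),Ly[s].mean() if s.any() else 0,P[s][:,2].max() if s.any() else 0)
E
```

```text
[ 0.45095111 -0.41043404  0.20416393] 0.06522243913595288 [-0.23704577 -0.63603725  0.71793724]
2656 ((468.0172424316406, -303.3481750488281), (53.15330505371094, 43.99446105957031), 81.0685043334961) [0.01754259 0.01882138 0.0201752 ]
tilt [-0.00172518 -0.00678992  0.01757566]
key 53 [ 0.5054645  -0.04990321  0.07933537] ((505.4590148925781, -49.774200439453125), (47.09352111816406, 11.449249267578125), 63.674861907958984)
arm 47 93.71602782840887 0.12227391733832449
```

```bash
python3 -c "
from cell import env
print(env.sign_off())"
```

```text
the job is handed in; nothing more can be done
None
```

The job is handed in at about 25 s of the 72 s allowed: the lock is turned to its stop with the key left seated, the clamp arm is up, and the carrier lies flat, specimen side up, in the tray; sign-off returned no verdict.

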